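# Refit the hob knob and hold it in for the spark test

## Task

One of the two taken-off knobs of the table-top gas hob has a red tag because it is cracked: first lay that one flat in the red reject dish, right way up, and let go of it. Then take the green-tagged knob, turn it so that the flat in its socket matches the flat of the hob's bare valve shaft (its white pointer line then points at the off dot), seat it fully on the shaft, and press it all the way down against the spring of the valve for the spark test. Finish while your fingers still hold it pressed down, and leave the green tin and the white cup where they stand.

Things in the scene. Friction and masses are not known exactly. Their poses are not given: they have to be found in the camera images.
- knob_green: Good knob, green tag on the tail half of its grip bar; loose, about 45 g, stands skirt down. Origin: centre of its underside; z up, x along the white pointer line (away from the tag). Metal skirt 47 mm across, 5 mm high; body 36 mm across up to z = 15 mm; on it a grip bar 42 mm long (x), 13 mm wide (y), top at z = 35 mm. Grip the bar across its width, fingertips just above the body
- green_socket (a point): Centre of the floor of the good knob's D-shaped socket, which opens downward on the knob's axis: 13 mm deep, 13.8 mm across, its flat 1.8 mm from the axis on the tail side (the knob's -x, away from the pointer line). About 0.9 mm play all round on the shaft; it pushes on and pulls off without a catch. Axes as the knob's
- green_pointer (a point): Outer end of the white pointer line on top of the good knob's grip bar, 21 mm from the knob's axis, 35 mm above its underside; axes as the knob's
- knob_red: Cracked knob, to be rejected: the same shape, size, axes and origin as the good one, but with a red tag on the tail half of its grip bar. Stands skirt down on the worktop; the two knobs may have swapped places
- reject_dish: Open red plastic dish with two short rim tabs, fixed, 100 mm (x) by 120 mm (y) outside, 18 mm high, walls 4 mm, inner floor 4 mm above the worktop. Origin: centre of its underside
- gas_hob: One-burner table-top gas hob with black glass top, fixed, 220 mm (x) by 290 mm (y), glass top 48 mm above the worktop. Origin: centre of its underside; x to its back, y to its left. Burner and pan stand (highest point 80 mm above the worktop) on its left, bare valve shaft on its right at x = -25 mm, y = -105 mm; cold, no gas
- shaft_tip (a point): Centre of the tip of the upright brass valve shaft, 19 mm above the glass when not pressed. Axes as the hob's. D section, 12 mm across the round, flat 1 mm from the axis on the hob's -x side (front edge); the last 1.5 mm taper by 1 mm. It cannot turn. With the knob fully on, the socket floor meets this tip, the knob's underside lies 13 mm below it and the knob's x axis runs along the hob's x axis
- off_mark (a point): Centre of the white off dot (a small ring) printed on the glass, 36 mm behind the shaft (along the hob's +x), at the height of the glass; the pointer line of the fitted knob points at it
- valve_shaft (a joint): How far the sprung valve shaft is pressed down: 0 up at rest to 0.004 m all the way down. It needs about 3 N to start and 8 N to be all the way down, and springs back when let go; the knob's underside then is still 2 mm off the glass
- tin_small: Bystander: green tin with a white lid, 62 mm across, 67 mm high, loose; origin at the centre of its underside
- cup: Bystander: white cup standing upside down, 98 mm by 74 mm, 63 mm high, loose; origin at the middle of its underside
Not all that is in view belongs to the job. What is shaped like the knob_red but purple or yellow is not meant.

How it is judged:
By the outcome, as a careful person would: the job done as asked, in the order asked, and still so for the second after the job is handed in, while the arm keeps its last pose, push and grip.
It also fails if it takes over 45 s, if anything falls off the work surface, if the arm or the gripper's body presses on something with over 40 N, if the wrist force passes 120 N, or if a joint passes its speed limit or range.

## Robot

A 7-joint arm with a two-finger parallel gripper is mounted at the origin on a cart in front of the work surface, level with it; the furniture and walls round the work are solid. World frame = base frame: x ahead of the robot, y to its left, z up, the work surface at z = 0. Lengths are in mm, angles in rad, forces in N, time in s.
With the tool pointing down it reaches from about 400 to 875 mm from the base axis. Payload 19.3 kg.
Tool frame: the origin (TCP) lies at the very end of the fingers, on their centre line; the grasp point (between the pads) lies 19 mm behind it; z points along the fingers, y is the line along which they close (so a half turn about z gives the same grasp; the last joint's range is limited). The gripper opens to 85 mm and grips with 20 to 120 N. Pads are 22 mm wide; open, the fingers measure 114 mm over their backs; the gripper's body (76 mm by 85 mm) begins 54 mm behind the grasp point. The pads swing forward as they close: fully open they stand 13 mm farther back than shut.
Start: joints at [-1.276, 0.521, -0.036, 1.599, 0.021, 1.021, -0.113], TCP at [222.994, 583.856, 231.291] pointing down, gripper open.
Joint ranges: [-2.91, 2.91], [-0.3, 2.13], [-1.5, 1.42], [0.17, 2.43], [-1.26, 4.41], [0.16, 1.93], [-2.52, 2.52]. Speed limits (rad/s): [1.89, 1.89, 2.39, 2.39, 3.01, 3.01, 3.01].

## Interface

Orientations are given as a unit quaternion [x, y, z, w].
In Python, from workcell import r gives the robot as it stands.
- The arm moves only by the shell command python3 -m creep 'ROWS' [FORCE]. ROWS is JSON, a list of rows, each an object of numbers: "gripper": the opening, from 0 (shut) to 1 (fully open); "dx", "dy", "dz": the shift along the world's x, y, z scaled (see below); "spin": the turn about the world's z scaled (see below). A call has exactly 8 rows; each row is the pose to reach, as a shift and turn from the pose commanded when the call began, turning the shorter way round; what a row does not reach only later rows make up. The controller multiplies each number of a shift by 1 m and each number of a turn by 180 degrees. A row lasts 1/10 s, in which the tool goes at most 50 mm and 8.59 degrees, less where a joint would pass 70% of its speed; a pose out of reach is approached as far as the arm can. A call with a number of a shift or a turn outside -1 to 1 is refused whole. A call with a gripper value outside its range is refused whole. The fingers move at their own pace and stop on an object; FORCE is the grip in N (left out, the last holds). Time passes only in rows, so rows that repeat a pose let the fingers close, or fill a call up. It gives the time, the measured TCP pose, the force, the opening and the grip force at its end, in the units of the state.
- r.sense(): the state, without advancing time (a new reading comes with each control period).
- r.capture(name): name is "side" or "top" or "wrist"; returns the picture (480x640x3 uint8, red, green, blue); there is no depth.
- r.get_calibration(name): a dict with "mtx" (3x3 intrinsics, pixels), "extrinsics" (4x4, takes a point from camera to world coordinates). Camera axes: x right, y down, z forward; pixel columns grow to the right and rows downward; lengths in mm; the calibration is good to about 2 mm. A picture is of the moment at which its call begins: read the wrist's pose just before it. get_calibration takes no time and is no camera call; for the wrist camera it gives the pose at the moment of the call.
- r.close_job(): hands the job in; it is judged then, once.
The state is a dict: "time_s": time; "joints": joint angles; "joint_velocities": joint speeds; "tau": joint torques, N m; "ee_pos": TCP position; "tcp_rot": TCP orientation; "force": force on the tool from outside, world axes, zero at the start; "ft_torque": the same for the moment, N m; "grip_width": finger opening in mm; "grip_force": force on a finger pad.
Only numpy, scipy, OpenCV 4.12 (cv2) and the standard library are available. Lean on these libraries where they do the work, as an engineer would, in place of code of your own. Each camera call takes 0.05 s, during which the arm holds its last target. There are 200 camera calls.

## Working session

There is one attempt and no reset: what is moved stays moved. The work goes in short steps, Python scripts to look and compute and a shell command to move; the robot and the scene stay as the last step left them, time stands still between calls to the robot, and variables do not carry over. Pictures are saved under pics/ and viewed, at most 10 in all, crops included, and the job is handed in when it is done.

```bash
mkdir -p pics; ls
python3 - <<'E'
from workcell import r
import cv2,numpy as np
ims=[r.capture(n) for n in("top","side","wrist")]
for n,i in zip(("top","side","wrist"),ims): cv2.imwrite(f"pics/{n}0.png",i[:,:,::-1])
for n in("top","side","wrist"):
  c=r.get_calibration(n); print(n,np.round(c["mtx"],1).tolist(),np.round(c["extrinsics"],3).tolist())
s=r.sense(); print(s)
E
```

```text
pics
top [[505.0, 0.0, 326.4], [0.0, 505.0, 231.4], [0.0, 0.0, 1.0]] [[0.068, -0.971, 0.229, 271.152], [-0.998, -0.066, 0.017, -90.978], [-0.001, -0.229, -0.973, 1074.14], [0.0, 0.0, 0.0, 1.0]]
side [[490.7, 0.0, 325.5], [0.0, 490.7, 239.7], [0.0, 0.0, 1.0]] [[0.997, -0.022, 0.074, 416.027], [-0.076, -0.458, 0.886, -1114.268], [0.014, -0.889, -0.459, 600.941], [0.0, 0.0, 0.0, 1.0]]
wrist [[394.9, 0.0, 319.2], [0.0, 394.9, 239.7], [0.0, 0.0, 1.0]] [[0.357, 0.889, 0.286, 149.058], [0.934, -0.34, -0.111, 611.958], [-0.001, 0.307, -0.952, 374.466], [0.0, 0.0, 0.0, 1.0]]
{'time_s': 0.15, 'joints': array([-1.27623278,  0.5218845 , -0.0363176 ,  1.59985834,  0.02118122,
        1.02106289, -0.11280396]), 'joint_velocities': array([ 9.54464577e-04, -8.77936300e-04, -3.28842670e-05, -2.18095784e-03,
       -1.79732479e-03,  9.11723020e-04, -3.42204352e-04]), 'tau': array([ 2.63723203e-03, -9.27389789e+01,  1.98103309e+00, -3.70055544e+01,
        1.79677707e-02,  6.38234123e-03,  1.56099202e-05]), 'ee_pos': array([222.89760432, 583.64967612, 230.86012998]), 'tcp_rot': array([ 1.81389528e-01,  9.83411240e-01, -4.10964465e-04, -5.41789864e-05]), 'force': array([0.14176244, 0.59190558, 0.7289541 ]), 'ft_torque': array([-0.01733194, -0.04199243,  0.01497062]), 'grip_force': 0.0, 'grip_width': 85.53227110000306}
```

View pics/top0.png

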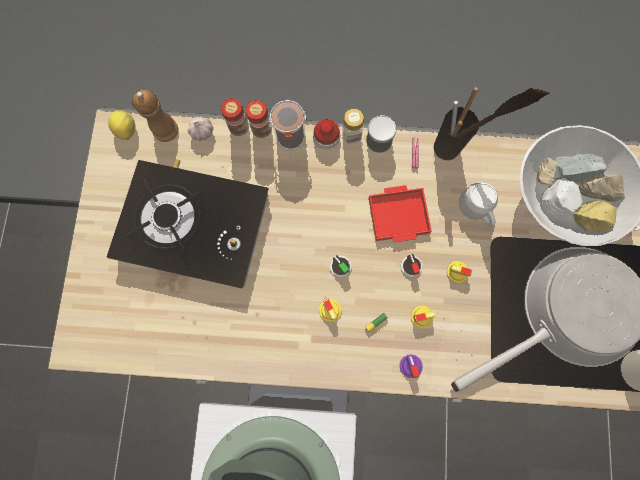

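View pics/side0.png

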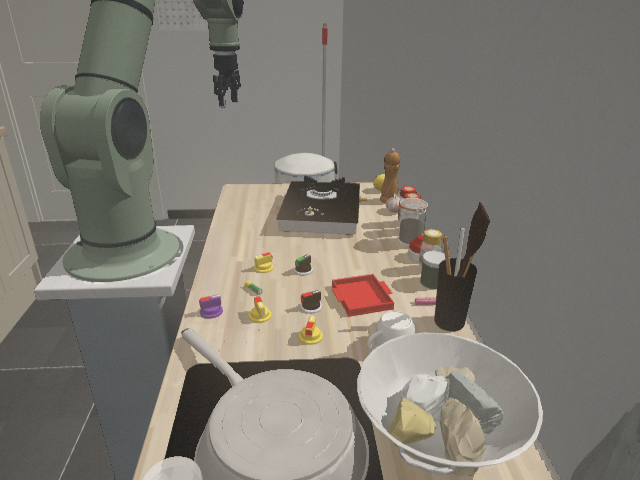

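The top view shows the green-tagged black knob at (341,265), the red-tagged one at (411,265), the dish at (400,214), the shaft at (233,244) and the cup at (480,198). The side view shows the knobs at (304,264) and (311,300), the dish at (363,294) and the shaft near (309,212).

```bash
cat > h.py <<'E'
from workcell import r
import cv2,numpy as np
def ray(cal,uv):
    d=np.linalg.inv(cal["mtx"])@[uv[0],uv[1],1.]; E=np.array(cal["extrinsics"])
    d=E[:3,:3]@d; return E[:3,3],d/np.linalg.norm(d)
def plane(cal,uv,z):
    o,d=ray(cal,uv); return o+d*(z-o[2])/d[2]
def tri(obs):
    A=np.zeros((3,3));b=np.zeros(3);R=[]
    for c,uv in obs:
        o,d=ray(c,uv);P=np.eye(3)-np.outer(d,d);A+=P;b+=P@o;R.append((P,o))
    x=np.linalg.solve(A,b); return x,[round(float(np.linalg.norm(P@(x-o))),1) for P,o in R]
def proj(c,p):
    E=np.linalg.inv(c["extrinsics"]);q=c["mtx"]@(E[:3,:3]@p+E[:3,3]);return q[:2]/q[2]
def blobs(im,kind,amin=15):
    H=cv2.cvtColor(im,cv2.COLOR_RGB2HSV)
    rng={'red':[((0,150,90),(8,255,255)),((172,150,90),(180,255,255))],'green':[((45,120,60),(85,255,255))],'white':[((0,0,190),(180,50,255))],'black':[((0,0,0),(180,255,55))]}[kind]
    m=sum(cv2.inRange(H,a,b) for a,b in rng).astype(np.uint8)
    n,l,s,c=cv2.connectedComponentsWithStats(m)
    return [(np.round(c[i],1),s[i].tolist(),(l==i)) for i in range(1,n) if s[i,4]>=amin]
E
python3 - <<'E'
from h import *
T=r.get_calibration("top");S=r.get_calibration("side")
t=cv2.imread("pics/top0.png")[:,:,::-1].copy();s=cv2.imread("pics/side0.png")[:,:,::-1].copy()
for n,im in(("top",t),("side",s)):
  for k in("red","green"):
    print(n,k,[(b[0].tolist(),b[1]) for b in blobs(im,k,8)])
for n,a,z in(("green",(341,265),25),("red",(411,265),25),("dish",(400,214),18),("shaft",(233,244),67),("cup",(480,198),60),("tin",(381,130),67)): print(n,plane(T,a,z).round())
a=cv2.resize(t[200:290,210:470],None,fx=3,fy=3,interpolation=2)
b=cv2.resize(s[190:320,230:420],None,fx=2.4,fy=2.4,interpolation=2)
o=np.zeros((600,800,3),np.uint8);o[:270,:780]=a;o[275:275+b.shape[0],:b.shape[1]]=b
cv2.imwrite("pics/c1.png",o[:,:,::-1])
E
```

```text
top red [([230.8, 107.4], [221, 98, 21, 19, 185]), ([255.6, 109.6], [246, 100, 20, 19, 194]), ([325.8, 129.3], [314, 120, 25, 21, 343]), ([287.2, 134.4], [286, 133, 5, 4, 12]), ([399.5, 213.9], [369, 186, 62, 56, 2581]), ([415.3, 267.2], [412, 262, 8, 11, 59]), ([465.7, 270.5], [461, 267, 11, 8, 58]), ([327.9, 305.1], [324, 300, 9, 11, 57]), ([420.5, 316.7], [416, 313, 10, 8, 53]), ([414.7, 370.7], [411, 365, 8, 12, 64])]
top green [([343.5, 266.9], [339, 263, 10, 9, 48])]
side red [([408.2, 191.9], [401, 187, 16, 11, 58]), ([418.6, 196.4], [417, 195, 4, 3, 8]), ([417.3, 241.7], [412, 236, 12, 13, 81]), ([266.0, 253.9], [263, 253, 7, 3, 14]), ([361.2, 294.4], [333, 277, 60, 39, 1295]), ([306.8, 294.2], [302, 292, 10, 5, 29]), ([204.7, 298.4], [201, 297, 9, 4, 23]), ([257.6, 299.1], [254, 297, 8, 5, 29]), ([309.4, 324.6], [306, 322, 8, 6, 37]), ([308.5, 332.3], [306, 330, 6, 5, 23])]
side green [([300.3, 258.7], [298, 258, 6, 3, 9])]
green [ 447. -108.   25.]
red [ 457. -255.   25.]
dish [ 569. -229.   18.]
shaft [468. 115.  67.]
cup [ 603. -389.   60.]
tin [ 739. -175.   67.]
```

View pics/c1.png

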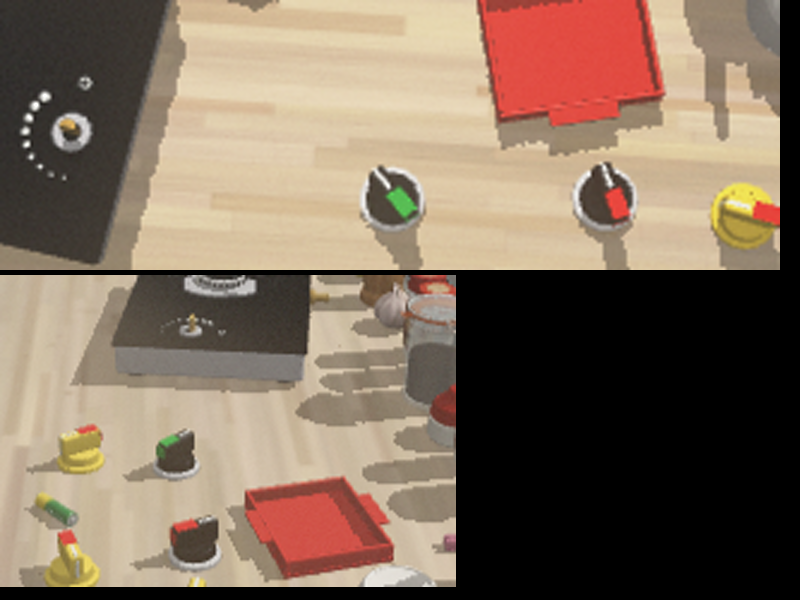

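```bash
python3 - <<'E'
from h import *
T=r.get_calibration("top");S=r.get_calibration("side")
print("redtag",tri([(T,(415.3,267.2)),(S,(306.8,294.2))]),"greentag",tri([(T,(343.5,266.9)),(S,(300.3,258.7))]))
print("shaft",tri([(T,(233.7,243.3)),(S,(230+192/2.4,190+(317-275)/2.4))]))
print("off",plane(T,(238.3,227.7),48))
for a,b in(((411.7,255.7),(415.3,267.2)),((335.7,256),(343.5,266.9))):
  p,q=plane(T,a,35),plane(T,b,35);d=p-q;print(p,q,np.degrees(np.arctan2(d[1],d[0])))
E
R='{"dx":0.25,"dy":-0.3,"spin":0.21,"gripper":1}'
python3 -m creep '[{"dx":0.25,"dy":-0.3,"spin":0.21,"gripper":1},{"dx":0.25,"dy":-0.3,"spin":0.21,"gripper":1},{"dx":0.25,"dy":-0.3,"spin":0.21,"gripper":1},{"dx":0.25,"dy":-0.3,"spin":0.21,"gripper":1},{"dx":0.25,"dy":-0.3,"spin":0.21,"gripper":1},{"dx":0.25,"dy":-0.3,"spin":0.21,"gripper":1},{"dx":0.25,"dy":-0.3,"spin":0.21,"gripper":1},{"dx":0.25,"dy":-0.3,"spin":0.21,"gripper":1}]'
```

```text
redtag (array([ 450.77704478, -262.75716062,   33.96503713]), [1.0, 1.0]) greentag (array([ 441.51722268, -113.65899369,   34.26754158]), [0.6, 0.6])
shaft (array([472.59570218, 114.00728453,  64.25089184]), [2.0, 2.0])
off [507.60474217 111.21678094  48.        ]
[ 475.3461305  -254.36043321   35.        ] [ 451.56316319 -262.54719737   35.        ] 18.99489929655367
[463.89249087 -95.94581239  35.        ] [ 442.02205674 -113.6041352    35.        ] 38.917619353849936$[0]: bad value
```

The row was refused, probably because it had no dz. I'll give every key.

```bash
python3 -m creep '[{"dx":0.25,"dy":-0.3,"dz":0.0,"spin":0.21,"gripper":1.0},{"dx":0.25,"dy":-0.3,"dz":0.0,"spin":0.21,"gripper":1.0},{"dx":0.25,"dy":-0.3,"dz":0.0,"spin":0.21,"gripper":1.0},{"dx":0.25,"dy":-0.3,"dz":0.0,"spin":0.21,"gripper":1.0},{"dx":0.25,"dy":-0.3,"dz":0.0,"spin":0.21,"gripper":1.0},{"dx":0.25,"dy":-0.3,"dz":0.0,"spin":0.21,"gripper":1.0},{"dx":0.25,"dy":-0.3,"dz":0.0,"spin":0.21,"gripper":1.0},{"dx":0.25,"dy":-0.3,"dz":0.0,"spin":0.21,"gripper":1.0}]'
```

```text
time_s: 0.95
ee_pos: [474.2, 281.6, 231.3]
tcp_rot: [-0.147, 0.989, -0.0, 0.0]
force: [-0.0, 0.2, 0.2]
grip_width: 85.0
grip_force: 0.0
```

```bash
python3 -m creep '[{"dx":0.0,"dy":-0.17,"dz":0.0,"spin":0.0,"gripper":1.0},{"dx":0.0,"dy":-0.17,"dz":0.0,"spin":0.0,"gripper":1.0},{"dx":0.0,"dy":-0.17,"dz":0.0,"spin":0.0,"gripper":1.0},{"dx":0.0,"dy":-0.17,"dz":0.0,"spin":0.0,"gripper":1.0},{"dx":0.0,"dy":-0.17,"dz":0.0,"spin":0.0,"gripper":1.0},{"dx":0.0,"dy":-0.17,"dz":0.0,"spin":0.0,"gripper":1.0},{"dx":0.0,"dy":-0.17,"dz":0.0,"spin":0.0,"gripper":1.0},{"dx":0.0,"dy":-0.17,"dz":0.0,"spin":0.0,"gripper":1.0}]'
cat >> h.py <<'E'
import pickle
def snap(tag):
    c=r.get_calibration("wrist");im=r.capture("wrist")
    cv2.imwrite(f"pics/{tag}.png",im[:,:,::-1]);pickle.dump(c,open(f"pics/{tag}.pkl","wb"));return c,im
def load(tag): return pickle.load(open(f"pics/{tag}.pkl","rb")),cv2.imread(f"pics/{tag}.png")[:,:,::-1].copy()
E
python3 -c "
from h import *
c,im=snap('w1')
print(proj(c,np.array([472,114,66.])),proj(c,np.array([508,111,48.])))"
python3 -m creep '[{"dx":-0.02,"dy":-0.37,"dz":0.0,"spin":0.0,"gripper":1.0},{"dx":-0.02,"dy":-0.37,"dz":0.0,"spin":0.0,"gripper":1.0},{"dx":-0.02,"dy":-0.37,"dz":0.0,"spin":0.0,"gripper":1.0},{"dx":-0.02,"dy":-0.37,"dz":0.0,"spin":0.0,"gripper":1.0},{"dx":-0.02,"dy":-0.37,"dz":0.0,"spin":0.0,"gripper":1.0},{"dx":-0.02,"dy":-0.37,"dz":0.0,"spin":0.0,"gripper":1.0},{"dx":-0.02,"dy":-0.37,"dz":0.0,"spin":0.0,"gripper":1.0},{"dx":-0.02,"dy":-0.37,"dz":0.0,"spin":0.0,"gripper":1.0}]'
python3 -c "
from h import *
c,im=snap('w2')
for k in('red','green'):
  for b in blobs(im,k,100): print(k,b[0],b[1],plane(c,b[0],35).round(1))
w,iw=load('w1')
o=np.zeros((600,800,3),np.uint8);o[:480,:400]=im[:,120:520];o[:480,400:]=iw[:,120:520]
cv2.imwrite('pics/c2.png',o[:480,:,::-1])"
```

```text
time_s: 1.75
ee_pos: [472.9, 115.0, 231.1]
tcp_rot: [-0.148, 0.989, 0.0, -0.0]
force: [0.1, -0.7, 0.4]
grip_width: 85.5
grip_force: 0.0
[318.32814503 214.19445067] [303.10889212 246.45038727]
time_s: 2.6
ee_pos: [452.2, -260.2, 231.2]
tcp_rot: [-0.145, 0.989, -0.001, -0.0]
force: [0.2, 1.2, 0.5]
grip_width: 85.4
grip_force: 0.0
red [336.5  81. ] [325, 73, 25, 17, 378] [ 349.5 -276.8   35. ]
red [545.5 163.1] [538, 151, 16, 25, 334] [360.5 -87.1  35. ]
red [199.2 169.7] [187, 159, 26, 23, 325] [ 450.5 -368.2   35. ]
red [316.5 203.8] [309, 192, 16, 24, 329] [ 450.2 -263.5   35. ]
red [315.3 315. ] [255, 263, 125, 110, 10523] [ 555.4 -233.5   35. ]
green [429.1 100.3] [410, 87, 39, 28, 524] [ 341.8 -200.4   35. ]
green [477.7 240.9] [468, 229, 20, 25, 305] [ 441.2 -114.1   35. ]
```

View pics/c2.png

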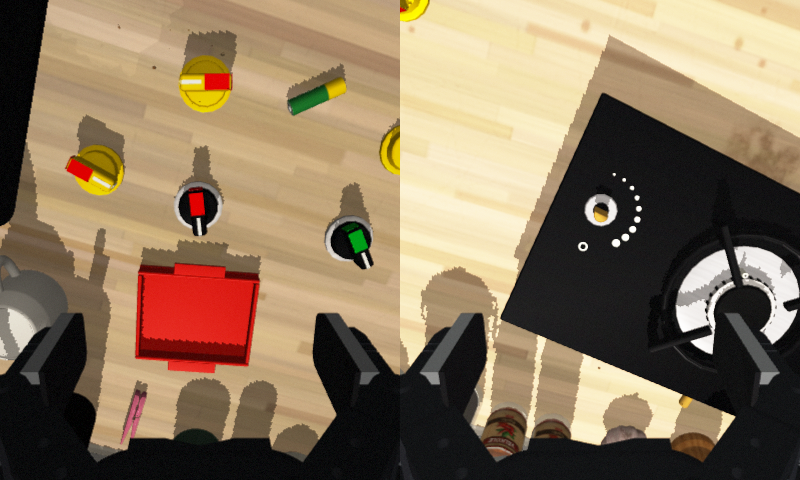

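The left half (red view) shows the red knob at wrist px (317,204), the green knob at (474,243) and the empty dish around (315,315). In the right half (hob) the shaft is at (321,210), the off ring at (303,246) and the hob's right-edge corners at (323,93) and (221,320). Next I'll refine these by masks.

```bash
cat > knob.py <<'E'
from h import *
def knob(c,im,p,kind):
    uv=proj(c,np.array([*p,35.]))
    b=min(blobs(im,kind,60),key=lambda b:np.hypot(*(b[0]-uv)))
    def w(mask):
        ys,xs=np.nonzero(mask);return np.array([plane(c,(x,y),35.)[:2] for x,y in zip(xs,ys)])
    tag=w(b[2]);H=cv2.cvtColor(im,cv2.COLOR_RGB2HSV)
    t=tag.mean(0)
    white=[]
    for q in blobs(im,'white',12):
        z=plane(c,q[0],35.)[:2]
        if 8<np.hypot(*(z-t))<32 and q[1][4]<250: white.append((np.hypot(*(z-t)),q[1],w(q[2])))
    out={'tag':t.round(1)}
    v,vec=np.linalg.eigh(np.cov(tag.T));out['tagaxis']=np.degrees(np.arctan2(vec[1,1],vec[0,1])).round(1)%180
    for d,s,W in white:
        u=W.mean(0)-t;u/=np.linalg.norm(u)
        out.setdefault('lines',[]).append((s,np.degrees(np.arctan2(u[1],u[0])).round(1),'end',((W-t)@u).max().round(1),'tagspan',((tag-t)@u).min().round(1),((tag-t)@u).max().round(1)))
    return out
E
python3 - <<'E'
from knob import *
c,im=load('w2');w,iw=load('w1')
print(knob(c,im,(450,-263),'red'));print(knob(c,im,(441,-114),'green'))
T=r.get_calibration("top")
print("tagZ", tri([(T,(415.3,267.2)),(c,(316.5,203.8))]),tri([(T,(343.5,266.9)),(c,(477.7,240.9))]))
# off ring / dots
for b in blobs(iw,'white',5):
  x,y=b[0]
  if 280<x<370 and 165<y<260: print('dot',b[0],b[1],plane(w,b[0],48).round(1))
H=cv2.cvtColor(iw,cv2.COLOR_RGB2HSV)
m=cv2.inRange(H,(12,90,60),(32,255,255));m[:185]=0;m[235:]=0;m[:,:300]=0;m[:,345:]=0
ys,xs=np.nonzero(m);print('brass',len(xs),xs.min(),xs.max(),ys.min(),ys.max(),xs.mean(),ys.mean())
a=plane(w,(323,93),48);b=plane(w,(221,320),48);d=b-a;print('edge',a,b,np.linalg.norm(d),np.degrees(np.arctan2(d[1],d[0])))
o=cv2.resize(iw[160:270,260:380],None,fx=5,fy=5,interpolation=0)
o2=cv2.resize(im[170:240,285:350],None,fx=3,fy=3,interpolation=0)
O=np.zeros((550,800,3),np.uint8);O[:,:600]=o;O[:210,605:800]=o2
cv2.imwrite('pics/c3.png',O[:,:,::-1])
# dish
b=[b for b in blobs(im,'red',5000)][0];cs=cv2.findContours(b[2].astype(np.uint8),0,2)[0][0]
q=cv2.minAreaRect(cs);print('dish',q,[plane(c,p,18).round(0)[:2].tolist() for p in cv2.boxPoints(q)])
E
```

```text
{'tag': array([ 450.3, -263.5]), 'tagaxis': np.float64(21.900000000000006), 'lines': [([294, 190, 18, 38, 128], np.float64(-46.2), 'end', np.float64(20.9), 'tagspan', np.float64(-9.1), np.float64(8.9)), ([327, 197, 16, 31, 105], np.float64(79.6), 'end', np.float64(23.1), 'tagspan', np.float64(-9.8), np.float64(10.1)), ([317, 218, 5, 17, 48], np.float64(22.9), 'end', np.float64(28.0), 'tagspan', np.float64(-10.1), np.float64(10.4))]}
{'tag': array([ 441.2, -114.1]), 'tagaxis': np.float64(43.099999999999994), 'lines': [([446, 226, 25, 35, 161], np.float64(-58.8), 'end', np.float64(28.2), 'tagspan', np.float64(-7.6), np.float64(7.9)), ([482, 253, 8, 16, 49], np.float64(43.8), 'end', np.float64(29.3), 'tagspan', np.float64(-10.3), np.float64(10.4))]}
tagZ (array([ 451.96151692, -263.31935911,   29.59281069]), [0.5, 0.5]) (array([ 441.7945524 , -113.60578887,   33.95965028]), [0.4, 0.4])
dot [333.8 173.8] [333, 173, 3, 3, 6] [439.8 117.5  48. ]
dot [343.9 179.3] [343, 178, 3, 4, 9] [441.7 126.9  48. ]
dot [351.7 187.5] [350, 186, 4, 4, 14] [446.3 135.2  48. ]
dot [320.2 211.5] [305, 197, 32, 29, 376] [473.6 116.1  48. ]
dot [356.6 197.4] [355, 196, 4, 4, 15] [453.1 141.8  48. ]
dot [358.4 208. ] [356, 206, 6, 5, 23] [461.3 146.2  48. ]
dot [356.7 219. ] [354, 217, 6, 5, 28] [470.8 147.9  48. ]
dot [352.2 228.8] [349, 226, 7, 7, 38] [480.2 147.   48. ]
dot [345.  236.8] [342, 234, 7, 7, 41] [488.9 143.3  48. ]
dot [335.6 242.5] [332, 239, 8, 8, 51] [496.2 137.1  48. ]
dot [302.6 246. ] [298, 242, 10, 9, 44] [507.7 110.5  48. ]
brass 166 314 327 206 221 319.87951807228916 214.34337349397592
edge [382.64686022  90.5641706   48.        ] [599.69302715  58.15544212  48.        ] 219.45241913251837 -8.492501752074535
dish ((315.6598815917969, 317.76141357421875), (121.6899642944336, 107.72554016113281), 4.085616588592529) [[643.0, -279.0], [523.0, -300.0], [498.0, -185.0], [616.0, -152.0]]
```

View pics/c3.png

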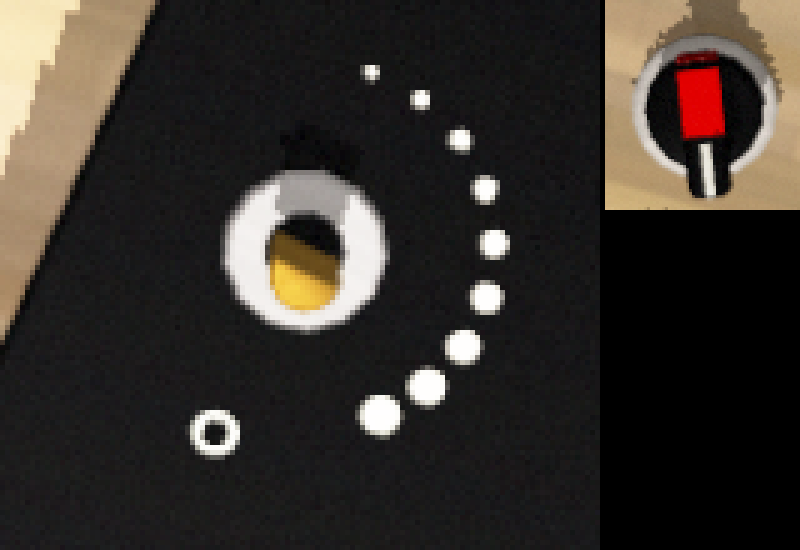

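```bash
python3 -c "
from h import *
c,im=load('w2');print('skirt',plane(c,(318.3,205.2),3),'dish',plane(c,(315.7,317.8),14), plane(r.get_calibration('top'),(400,214.5),14))"
python3 -m creep '[{"dx":0.007,"dy":0.0,"dz":-0.05,"spin":0.032,"gripper":0.7},{"dx":0.007,"dy":0.0,"dz":-0.1,"spin":0.032,"gripper":0.7},{"dx":0.007,"dy":0.0,"dz":-0.14,"spin":0.032,"gripper":0.7},{"dx":0.007,"dy":0.0,"dz":-0.14,"spin":0.032,"gripper":0.7},{"dx":0.007,"dy":0.0,"dz":-0.14,"spin":0.032,"gripper":0.7},{"dx":0.007,"dy":0.0,"dz":-0.14,"spin":0.032,"gripper":0.7},{"dx":0.007,"dy":0.0,"dz":-0.14,"spin":0.032,"gripper":0.7},{"dx":0.007,"dy":0.0,"dz":-0.14,"spin":0.032,"gripper":0.7}]' 40
python3 -c "
from knob import *
c,im=snap('w3');k=knob(c,im,(450,-263),'red');print(k)
print(tri([(c,proj(c,np.array([*k['tag'],35.]))),(load('w2')[0],(316.5,203.8))]))"
```

```text
skirt [ 458.01211827 -259.68598439    3.        ] dish [ 569.37435737 -229.16596066   14.        ] [ 568.73280803 -229.59322451   14.        ]
time_s: 3.45
ee_pos: [460.7, -256.4, 92.7]
tcp_rot: [-0.196, 0.981, -0.001, 0.001]
force: [0.8, 0.1, 0.4]
grip_width: 60.1
grip_force: 0.0
{'tag': array([ 450.2, -263.5]), 'tagaxis': np.float64(21.5), 'lines': [([327, 231, 25, 43, 176], np.float64(90.1), 'end', np.float64(20.0), 'tagspan', np.float64(-9.1), np.float64(9.1)), ([313, 266, 5, 27, 134], np.float64(23.2), 'end', np.float64(29.2), 'tagspan', np.float64(-9.8), np.float64(10.1))]}
(array([ 450.27386848, -263.49535315,   34.80064062]), [0.0, 0.0])
```

```bash
python3 -m creep '[{"dx":-0.001,"dy":-0.0035,"dz":-0.02,"spin":0.0,"gripper":0.7},{"dx":-0.001,"dy":-0.0035,"dz":-0.05,"spin":0.0,"gripper":0.7},{"dx":-0.001,"dy":-0.0035,"dz":-0.075,"spin":0.0,"gripper":0.7},{"dx":-0.001,"dy":-0.0035,"dz":-0.075,"spin":0.0,"gripper":0.6},{"dx":-0.001,"dy":-0.0035,"dz":-0.075,"spin":0.0,"gripper":0.0},{"dx":-0.001,"dy":-0.0035,"dz":-0.075,"spin":0.0,"gripper":0.0},{"dx":-0.001,"dy":-0.0035,"dz":-0.075,"spin":0.0,"gripper":0.0},{"dx":-0.001,"dy":-0.0035,"dz":-0.075,"spin":0.0,"gripper":0.0}]' 40
```

```text
time_s: 4.3
ee_pos: [459.8, -260.0, 17.8]
tcp_rot: [-0.196, 0.981, -0.001, 0.001]
force: [-2.1, 2.0, 10.6]
grip_width: 12.3
grip_force: 39.3
```

```bash
python3 -m creep '[{"dx":0.0,"dy":0.0,"dz":0.05,"spin":0.0,"gripper":0.0},{"dx":0.02,"dy":0.005,"dz":0.06,"spin":0.0,"gripper":0.0},{"dx":0.06,"dy":0.015,"dz":0.06,"spin":0.0,"gripper":0.0},{"dx":0.109,"dy":0.03,"dz":0.06,"spin":0.0,"gripper":0.0},{"dx":0.109,"dy":0.03,"dz":0.06,"spin":0.0,"gripper":0.0},{"dx":0.109,"dy":0.03,"dz":0.03,"spin":0.0,"gripper":0.0},{"dx":0.109,"dy":0.03,"dz":0.01,"spin":0.0,"gripper":0.0},{"dx":0.109,"dy":0.03,"dz":0.01,"spin":0.0,"gripper":0.0}]'
python3 -c "
from h import *
c,im=snap('w4');s=r.capture('side');t=r.capture('top')
O=np.zeros((480,800,3),np.uint8);O[:,:480]=im[:,80:560];O[:240,480:]=cv2.resize(s[240:330,270:390],(320,240));O[240:,480:]=cv2.resize(t[160:280,340:500],(320,240))
cv2.imwrite('pics/c4.png',O[:,:,::-1]);print(r.sense()['force'],r.sense()['ee_pos'])"
```

```text
time_s: 5.1
ee_pos: [566.9, -229.1, 24.9]
tcp_rot: [-0.197, 0.98, 0.001, -0.001]
force: [-0.0, 0.3, 1.0]
grip_width: 12.1
grip_force: 39.7
[ 0.09335447 -0.00331594 -0.91741448] [ 568.60814081 -229.96990402   27.77361856]
```

View pics/c4.png

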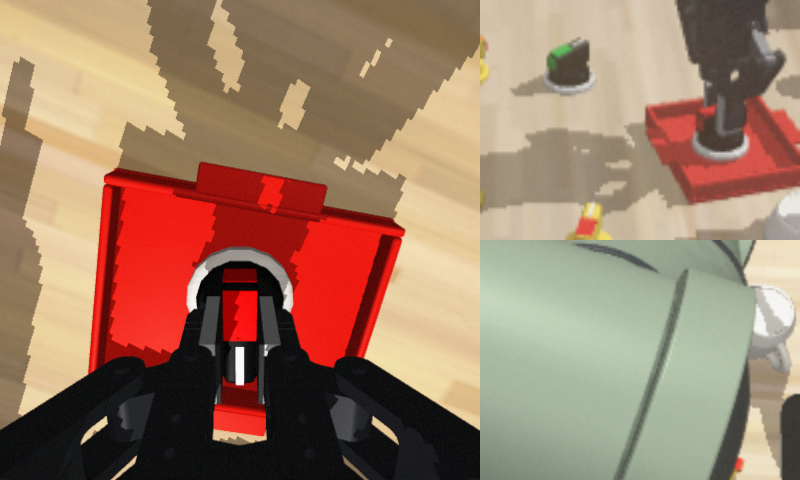

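The red knob is held upright over the middle of the dish (wrist crop about (240,330)). I'll lower it, release and retreat.

```bash
python3 -m creep '[{"dx":0.0,"dy":0.0,"dz":-0.003,"spin":0.0,"gripper":0.0},{"dx":0.0,"dy":0.0,"dz":-0.0055,"spin":0.0,"gripper":0.0},{"dx":0.0,"dy":0.0,"dz":-0.0055,"spin":0.0,"gripper":0.0},{"dx":0.0,"dy":0.0,"dz":-0.0055,"spin":0.0,"gripper":0.45},{"dx":0.0,"dy":0.0,"dz":-0.0055,"spin":0.0,"gripper":0.45},{"dx":0.0,"dy":0.0,"dz":-0.0055,"spin":0.0,"gripper":0.45},{"dx":0.0,"dy":0.0,"dz":-0.0055,"spin":0.0,"gripper":0.45},{"dx":0.0,"dy":0.0,"dz":0.04,"spin":0.0,"gripper":0.45}]'
python3 -m creep '[{"dx":0.0,"dy":0.0,"dz":0.10,"spin":0.0,"gripper":0.7},{"dx":-0.12,"dy":0.125,"dz":0.13,"spin":0.115,"gripper":0.7},{"dx":-0.12,"dy":0.125,"dz":0.13,"spin":0.115,"gripper":0.7},{"dx":-0.12,"dy":0.125,"dz":0.13,"spin":0.115,"gripper":0.7},{"dx":-0.12,"dy":0.125,"dz":0.13,"spin":0.115,"gripper":0.7},{"dx":-0.12,"dy":0.125,"dz":0.13,"spin":0.115,"gripper":0.7},{"dx":-0.12,"dy":0.125,"dz":0.08,"spin":0.115,"gripper":0.7},{"dx":-0.12,"dy":0.125,"dz":0.04,"spin":0.115,"gripper":0.7}]'
python3 -c "
from knob import *
c,im=snap('w5');k=knob(c,im,(441,-114),'green');print(k,r.sense()['ee_pos'])
print(tri([(c,proj(c,np.array([*k['tag'],35.]))),(load('w2')[0],(477.7,240.9))]))
t=r.capture('top');s=r.capture('side')
O=np.zeros((480,800,3),np.uint8);O[:,:480]=im[:,80:560];O[:240,480:]=cv2.resize(s[240:330,270:390],(320,240));O[240:,480:]=cv2.resize(t[160:280,340:500],(320,240))
cv2.imwrite('pics/c5.png',O[:,:,::-1])"
```

```text
time_s: 6.05
ee_pos: [565.2, -228.4, 62.1]
tcp_rot: [-0.197, 0.98, 0.002, -0.004]
force: [0.4, -0.1, 0.4]
grip_width: 38.2
grip_force: 0.0
time_s: 6.85
ee_pos: [448.6, -104.7, 105.6]
tcp_rot: [-0.369, 0.929, -0.001, 0.001]
force: [0.6, 0.0, -0.8]
grip_width: 59.8
grip_force: 0.0
{'tag': array([ 441. , -114.6]), 'tagaxis': np.float64(43.099999999999994), 'lines': [([282, 224, 22, 42, 177], np.float64(-28.1), 'end', np.float64(19.6), 'tagspan', np.float64(-8.9), np.float64(9.1)), ([341, 247, 6, 8, 12], np.float64(104.6), 'end', np.float64(19.1), 'tagspan', np.float64(-9.6), np.float64(9.9)), ([314, 257, 5, 26, 125], np.float64(43.6), 'end', np.float64(28.7), 'tagspan', np.float64(-9.7), np.float64(10.6))]} [ 445.66071255 -104.23829048  100.08527699]
(array([ 440.80046266, -114.86263023,   36.40114928]), [0.1, 0.1])
```

View pics/c5.png

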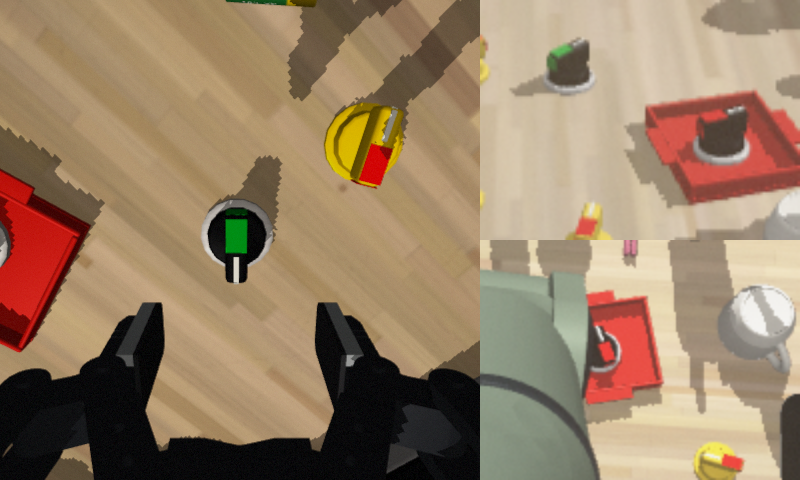

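The red knob lies upright in the dish, released (side crop (722,135)). The green knob is centred under the gripper and undisturbed.

```bash
python3 -m creep '[{"dx":0.0,"dy":-0.003,"dz":-0.03,"spin":0.0,"gripper":0.7},{"dx":0.0,"dy":-0.003,"dz":-0.06,"spin":0.0,"gripper":0.7},{"dx":0.0,"dy":-0.003,"dz":-0.089,"spin":0.0,"gripper":0.7},{"dx":0.0,"dy":-0.003,"dz":-0.089,"spin":0.0,"gripper":0.7},{"dx":0.0,"dy":-0.003,"dz":-0.089,"spin":0.0,"gripper":0.0},{"dx":0.0,"dy":-0.003,"dz":-0.089,"spin":0.0,"gripper":0.0},{"dx":0.0,"dy":-0.003,"dz":-0.089,"spin":0.0,"gripper":0.0},{"dx":0.0,"dy":-0.003,"dz":-0.089,"spin":0.0,"gripper":0.0}]' 60
python3 -m creep '[{"dx":0.0,"dy":0.0,"dz":0.0,"spin":0.0,"gripper":0.0},{"dx":0.0,"dy":0.0,"dz":0.0,"spin":0.0,"gripper":0.0},{"dx":0.0,"dy":0.0,"dz":0.05,"spin":0.0,"gripper":0.0},{"dx":0.0,"dy":0.0,"dz":0.1,"spin":0.0,"gripper":0.0},{"dx":0.0,"dy":0.0,"dz":0.12,"spin":-0.1,"gripper":0.0},{"dx":0.0,"dy":0.0,"dz":0.12,"spin":-0.1,"gripper":0.0},{"dx":0.0,"dy":0.0,"dz":0.12,"spin":-0.1,"gripper":0.0},{"dx":0.0,"dy":0.0,"dz":0.12,"spin":-0.1,"gripper":0.0}]' 60
```

```text
time_s: 7.8
ee_pos: [449.0, -107.9, 18.9]
tcp_rot: [-0.369, 0.929, -0.001, 0.001]
force: [-2.8, 0.5, 21.5]
grip_width: 11.5
grip_force: 58.6
time_s: 8.6
ee_pos: [447.9, -107.5, 137.5]
tcp_rot: [-0.221, 0.975, -0.0, 0.0]
force: [0.3, 0.3, -0.1]
grip_width: 11.5
grip_force: 59.9
```

Run:
```python
from h import *
r.capture('side')
s=r.sense();c,im=snap('w6');p=s['ee_pos'];q=s['tcp_rot'];print(p,q)
x=2*np.arctan2(q[1],q[0]);ax=np.array([np.cos(x),np.sin(x)])   # tool x dir
z=p[2]+16.1
def W(m):
    ys,xs=np.nonzero(m);return np.array([plane(c,(a,b),z)[:2] for a,b in zip(xs,ys)])
for k in('green','white'):
  for b in blobs(im,k,40):
    t=W(b[2]);d=t.mean(0)-p[:2]
    if np.hypot(*d)<40:
      v,e=np.linalg.eigh(np.cov(t.T));along=(t-p[:2])@-ax
      print(k,b[0],b[1],'along',along.mean().round(1),along.min().round(1),along.max().round(1),'across',(d@[-ax[1],ax[0]]).round(1),'axis',(np.degrees(np.arctan2(e[1,1],e[0,1]))%180).round(1))
print('bar dir expected',np.degrees(x)+180)
cv2.imwrite('pics/c6.png',cv2.resize(im[150:450,150:500],(700,600))[:,:,::-1])
```

```text
[ 447.78615095 -107.50040581  137.20236077] [-2.21574249e-01  9.75143477e-01  4.81886717e-05 -2.23962584e-04]
green [319.5 312.6] [303, 288, 34, 51, 1659] along -10.2 -20.0 0.2 across -0.3 axis 26.8
white [274.5 288.9] [267, 263, 21, 48, 340] along -19.6 -29.4 -11.3 across 15.6 axis 8.5
white [366.1 299.2] [363, 290, 7, 19, 86] along -15.6 -19.2 -12.1 across -16.9 axis 20.2
white [319.5 363.4] [316, 345, 8, 38, 302] along 11.1 3.1 19.4 across -0.3 axis 25.6
bar dir expected 385.6030267547404
```

View pics/c6.png

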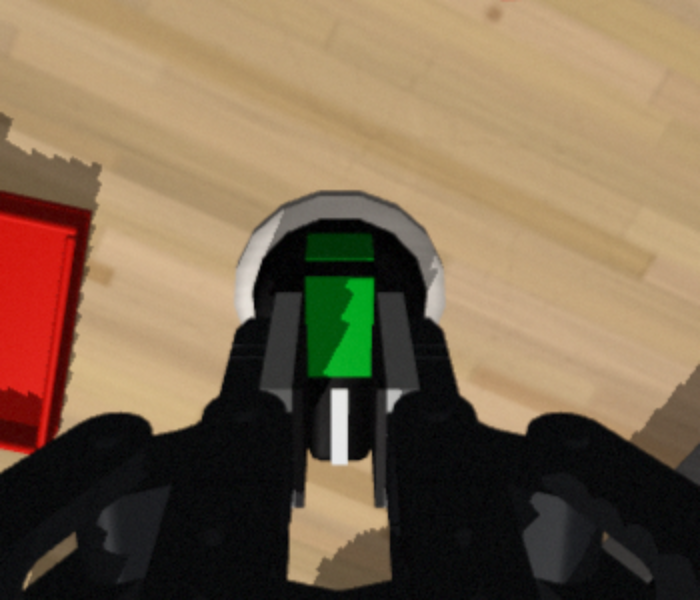

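Held straight: pointer line at (319,363), its direction equals the hand's, and the axis is about 1.4 mm behind the TCP. I'll fly to just behind the shaft with the final yaw and look at the shaft again.

```bash
python3 -m creep '[{"dx":0.083,"dy":0.214,"dz":0.0,"spin":-0.19,"gripper":0.0},{"dx":0.083,"dy":0.214,"dz":0.0,"spin":-0.19,"gripper":0.0},{"dx":0.083,"dy":0.214,"dz":0.0,"spin":-0.19,"gripper":0.0},{"dx":0.083,"dy":0.214,"dz":0.0,"spin":-0.19,"gripper":0.0},{"dx":0.083,"dy":0.214,"dz":0.0,"spin":-0.19,"gripper":0.0},{"dx":0.083,"dy":0.214,"dz":0.0,"spin":-0.19,"gripper":0.0},{"dx":0.083,"dy":0.214,"dz":0.0,"spin":-0.19,"gripper":0.0},{"dx":0.083,"dy":0.214,"dz":0.0,"spin":-0.19,"gripper":0.0}]'
python3 - <<'E'
from h import *
r.capture('top');r.capture('top')
s=r.sense();c,im=snap('w7');print(s['ee_pos'],s['tcp_rot'])
print(proj(c,np.array([472.2,115.9,67])),proj(c,np.array([472.2,115.9,48])))
for b in blobs(im,'white',8):
  p=plane(c,b[0],48)
  if np.hypot(p[0]-472,p[1]-116)<42: print(b[0],b[1],p.round(1))
cv2.imwrite('pics/c7.png',cv2.resize(im[60:300,190:510],(800,600),interpolation=0)[:,:,::-1])
E
```

```text
time_s: 9.5
ee_pos: [530.6, 105.2, 136.9]
tcp_rot: [0.077, 0.997, -0.0, -0.0]
force: [0.7, -0.7, -0.4]
grip_width: 11.5
grip_force: 59.9
[530.75324607 105.1029309  137.18692625] [ 7.75189552e-02  9.96990830e-01 -1.96585124e-04 -2.42153110e-04]
[322.44440863 151.10004639] [322.22154307 148.03457885]
[316.   88.2] [315, 87, 3, 4, 10] [439.8 117.4  48. ]
[333.3  88.9] [331, 87, 5, 5, 20] [441.6 126.8  48. ]
[349.5  94.8] [347, 92, 6, 7, 30] [446.1 135.2  48. ]
[363.  105.6] [360, 102, 7, 8, 43] [452.8 141.9  48. ]
[372.6 120. ] [369, 116, 8, 9, 56] [461.3 146.3  48. ]
[330.5 152.3] [307, 125, 40, 47, 706] [475.3 120.3  48. ]
[377.4 136.2] [373, 132, 9, 9, 66] [470.6 148.   48. ]
[377.5 153.2] [373, 149, 10, 10, 79] [480. 147.  48.]
[372.8 169.2] [368, 164, 11, 11, 96] [488.8 143.3  48. ]
[363.8 183. ] [358, 178, 12, 11, 109] [496.  137.1  48. ]
[322.1 208.8] [316, 203, 13, 13, 92] [507.7 110.3  48. ]
```

View pics/c7.png

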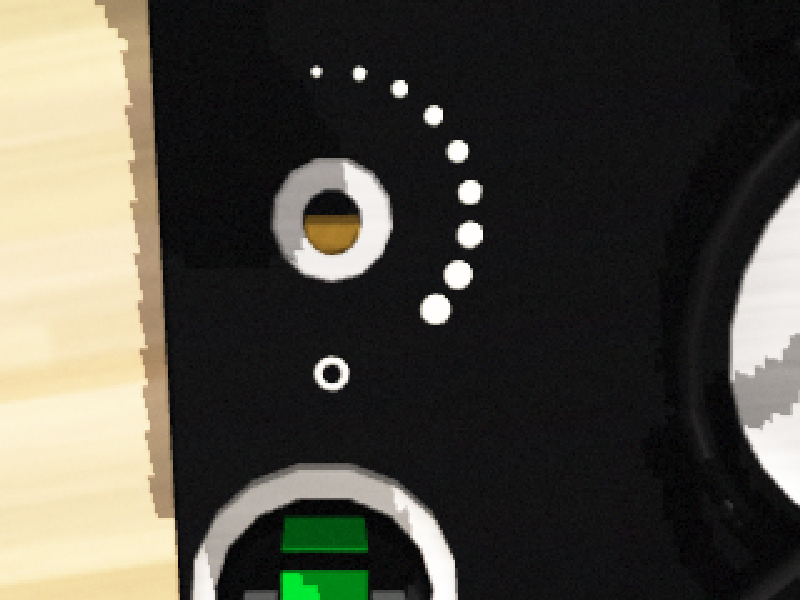

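The view shows the D shaft with its flat at the front (332,215 in the crop), the off ring at (331,373), and the knob tail squared to them. A circle fit of the dots gives the axis.

Run:
```python
from h import *
P=np.array([(439.8,117.4),(441.6,126.8),(446.1,135.2),(452.8,141.9),(461.3,146.3),(470.6,148),(480,147),(488.8,143.3),(496,137.1)])
a=np.linalg.lstsq(np.c_[2*P,np.ones(9)],(P**2).sum(1),rcond=None)[0];c=a[:2];print('circle',c,np.sqrt(a[2]+c@c))
off=np.array([507.7,110.35]);d=off-c;print(np.hypot(*d),np.degrees(np.arctan2(d[1],d[0])))
W,_=load('w7');w,_=load('w1');print('ring',plane(W,(322.8,147.8),48),plane(w,(320.8,209.8),48))
im=load('w7')[1];H=cv2.cvtColor(im,cv2.COLOR_RGB2HSV)
m=cv2.inRange(H,(10,90,60),(32,255,255));m[:120]=0;m[180:]=0;m[:,:300]=0;m[:,345:]=0
ys,xs=np.nonzero(m);print(xs.min(),xs.max(),ys.min(),ys.max())
cw=load('w1')[1];H=cv2.cvtColor(cw,cv2.COLOR_RGB2HSV)
# left/right extremes of the round tip, and its rear rim, in w7 and w1
print('tip tri',tri([(W,(xs.mean(),ys.max()-0.5)),(w,(320.5,221.5))]),tri([(W,((xs.min()+xs.max())/2,(ys.min()+ys.max())/2)),(r.get_calibration('top'),(233.7,243.3))]))
for e in (471.6,116.0),:
  g=np.radians(-8.5);print('move',e[0]+1.4*np.cos(g)-530.75,e[1]+1.4*np.sin(g)-105.1)
```

```text
circle [471.83090476 115.99437097] 32.092343241537726
36.31047943529391 -8.942747061021276
ring [472.12111783 116.24952074  48.        ] [472.07143114 116.16898872  48.        ]
311 333 146 161
tip tri (array([475.71690361, 115.98330643,  74.19405136]), [1.0, 1.0]) (array([473.84679352, 115.79016948,  52.54765846]), [1.0, 1.0])
move -57.765377791293304 10.693066824418551
```

```bash
python3 -m creep '[{"dx":-0.0574,"dy":0.0108,"dz":0.0,"spin":0.0,"gripper":0.0},{"dx":-0.0574,"dy":0.0108,"dz":0.0,"spin":0.0,"gripper":0.0},{"dx":-0.0574,"dy":0.0108,"dz":-0.02,"spin":0.0,"gripper":0.0},{"dx":-0.0574,"dy":0.0108,"dz":-0.041,"spin":0.0,"gripper":0.0},{"dx":-0.0574,"dy":0.0108,"dz":-0.041,"spin":0.0,"gripper":0.0},{"dx":-0.0574,"dy":0.0108,"dz":-0.041,"spin":0.0,"gripper":0.0},{"dx":-0.0574,"dy":0.0108,"dz":-0.041,"spin":0.0,"gripper":0.0},{"dx":-0.0574,"dy":0.0108,"dz":-0.041,"spin":0.0,"gripper":0.0}]'
python3 - <<'E'
from h import *
s=r.sense();print(s['ee_pos'],s['tcp_rot'],s['force'])
c,im=snap('w8');p=s['ee_pos'];q=s['tcp_rot']
x=2*np.arctan2(q[1],q[0]);ax=np.array([np.cos(x),np.sin(x)]);z=p[2]+16.1
for k in('green','white'):
  for b in blobs(im,k,40):
    ys,xs=np.nonzero(b[2])
    if len(xs)>4000: continue
    t=np.array([plane(c,(a,b_),z)[:2] for a,b_ in zip(xs,ys)]);d=t.mean(0)-p[:2]
    if np.hypot(*d)<25:
      v,e=np.linalg.eigh(np.cov(t.T));al=(t-p[:2])@-ax
      print(k,b[1],al.mean().round(1),al.min().round(1),al.max().round(1),(d@[-ax[1],ax[0]]).round(1),np.degrees(np.arctan(e[1,1]/e[0,1])).round(1))
print(np.degrees(x)-180)
E
```

```text
time_s: 10.45
ee_pos: [474.0, 117.2, 97.1]
tcp_rot: [0.077, 0.997, 0.0, 0.001]
force: [0.2, -0.2, -0.1]
grip_width: 11.4
grip_force: 59.9
[474.04910475 117.15251804  97.10607011] [7.72101560e-02 9.97014654e-01 2.51802759e-04 5.55055966e-04] [ 0.20921579 -0.22575284 -0.08435614]
green [302, 288, 35, 51, 1729] -10.3 -20.1 0.1 0.1 -8.9
white [267, 280, 10, 32, 191] -16.4 -23.2 -11.0 17.2 -5.3
white [289, 345, 7, 11, 50] 4.8 3.1 7.4 9.8 3.7
white [315, 344, 9, 39, 346] 10.9 2.6 19.4 0.1 -8.8
-8.856448190832594
```

```bash
python3 -m creep '[{"dx":-0.0006,"dy":-0.0013,"dz":0.0,"spin":0.0,"gripper":0.0},{"dx":-0.0006,"dy":-0.0013,"dz":-0.004,"spin":0.0,"gripper":0.0},{"dx":-0.0006,"dy":-0.0013,"dz":-0.008,"spin":0.0,"gripper":0.0},{"dx":-0.0006,"dy":-0.0013,"dz":-0.01,"spin":0.0,"gripper":0.0},{"dx":-0.0006,"dy":-0.0013,"dz":-0.012,"spin":0.0,"gripper":0.0},{"dx":-0.0006,"dy":-0.0013,"dz":-0.014,"spin":0.0,"gripper":0.0},{"dx":-0.0006,"dy":-0.0013,"dz":-0.014,"spin":0.0,"gripper":0.0},{"dx":-0.0006,"dy":-0.0013,"dz":-0.014,"spin":0.0,"gripper":0.0}]' 80
```

```text
time_s: 11.3
ee_pos: [473.0, 115.8, 82.3]
tcp_rot: [0.077, 0.997, -0.0, 0.0]
force: [0.0, -0.2, -1.5]
grip_width: 10.8
grip_force: 83.4
```

There's no contact force 3.6 mm past tip height, so the shaft has entered the socket.

```bash
python3 -m creep '[{"dx":0.0,"dy":0.0,"dz":-0.002,"spin":0.0,"gripper":0.0},{"dx":0.0,"dy":0.0,"dz":-0.004,"spin":0.0,"gripper":0.0},{"dx":0.0,"dy":0.0,"dz":-0.006,"spin":0.0,"gripper":0.0},{"dx":0.0,"dy":0.0,"dz":-0.008,"spin":0.0,"gripper":0.0},{"dx":0.0,"dy":0.0,"dz":-0.008,"spin":0.0,"gripper":0.0},{"dx":0.0,"dy":0.0,"dz":-0.008,"spin":0.0,"gripper":0.0},{"dx":0.0,"dy":0.0,"dz":-0.008,"spin":0.0,"gripper":0.0},{"dx":0.0,"dy":0.0,"dz":-0.008,"spin":0.0,"gripper":0.0}]'
python3 -m creep '[{"dx":0.0,"dy":0.0,"dz":-0.001,"spin":0.0,"gripper":0.0},{"dx":0.0,"dy":0.0,"dz":-0.002,"spin":0.0,"gripper":0.0},{"dx":0.0,"dy":0.0,"dz":-0.003,"spin":0.0,"gripper":0.0},{"dx":0.0,"dy":0.0,"dz":-0.003,"spin":0.0,"gripper":0.0},{"dx":0.0,"dy":0.0,"dz":-0.003,"spin":0.0,"gripper":0.0},{"dx":0.0,"dy":0.0,"dz":-0.003,"spin":0.0,"gripper":0.0},{"dx":0.0,"dy":0.0,"dz":-0.003,"spin":0.0,"gripper":0.0},{"dx":0.0,"dy":0.0,"dz":-0.003,"spin":0.0,"gripper":0.0}]'
```

```text
time_s: 12.1
ee_pos: [473.0, 115.9, 74.4]
tcp_rot: [0.077, 0.997, 0.0, 0.0]
force: [-0.4, -1.3, -0.1]
grip_width: 10.8
grip_force: 83.4
time_s: 12.9
ee_pos: [473.1, 115.9, 71.3]
tcp_rot: [0.077, 0.997, 0.0, 0.0]
force: [0.4, 0.7, 4.6]
grip_width: 10.5
grip_force: 84.1
```

The spring engages where expected (4.6 N at 71.3). Now I'll press to the stop.

```bash
python3 -m creep '[{"dx":0.0,"dy":0.0,"dz":-0.001,"spin":0.0,"gripper":0.0},{"dx":0.0,"dy":0.0,"dz":-0.002,"spin":0.0,"gripper":0.0},{"dx":0.0,"dy":0.0,"dz":-0.003,"spin":0.0,"gripper":0.0},{"dx":0.0,"dy":0.0,"dz":-0.0035,"spin":0.0,"gripper":0.0},{"dx":0.0,"dy":0.0,"dz":-0.0035,"spin":0.0,"gripper":0.0},{"dx":0.0,"dy":0.0,"dz":-0.0035,"spin":0.0,"gripper":0.0},{"dx":0.0,"dy":0.0,"dz":-0.0035,"spin":0.0,"gripper":0.0},{"dx":0.0,"dy":0.0,"dz":-0.0035,"spin":0.0,"gripper":0.0}]' 100
```

```text
time_s: 13.7
ee_pos: [473.3, 115.9, 68.6]
tcp_rot: [0.077, 0.997, 0.0, 0.0]
force: [-4.7, -0.4, 25.6]
grip_width: 10.1
grip_force: 106.5
```

25.6 N, with the stop reached at the predicted height. A final look before handing in.

Run:
```python
from h import *
c,im=snap('w9');s=r.capture('side');q=r.sense();print(q['ee_pos'],q['force'],q['grip_width'])
g=max(blobs(im,'green',400),key=lambda b:b[1][4]);print(g[0],g[1][:5],'off px',proj(c,np.array([507.7,110.35,48])))
O=np.zeros((480,800,3),np.uint8);O[:,:480]=im[:,80:560];O[:240,480:]=cv2.resize(s[170:260,260:380],(320,240));O[240:,480:]=cv2.resize(s[240:330,270:390],(320,240))
cv2.imwrite('pics/c9.png',O[:,:,::-1])
```

```text
[473.2385708  115.90127202  68.54263886] [-5.86426642 -0.91194421 25.71198805] 10.13823911386766
[319.  311.8] [302, 288, 35, 51, 1632] off px [319.00164178 359.66245542]
```

View pics/c9.png

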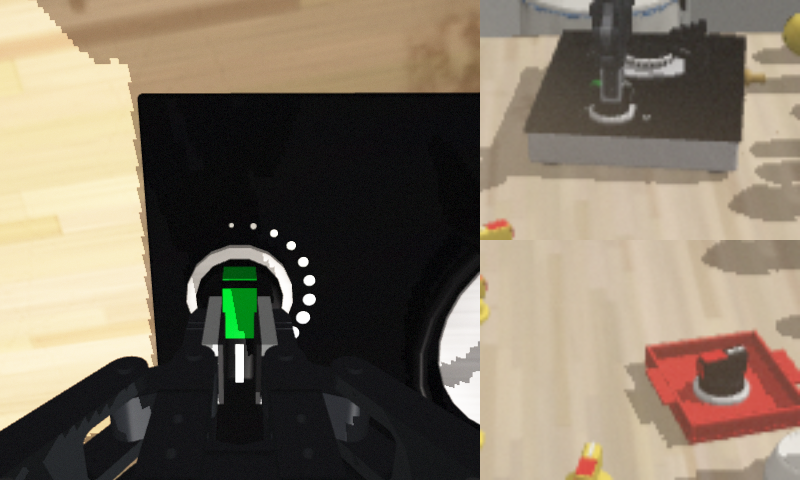

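The green knob sits on the shaft with no slip in the hand: its tag is at the same wrist pixel (319,312) as before. The pointer line is in line with the off dot, and the red knob stands upright in the dish. Handing in.

```bash
python3 -c "
from workcell import r
print(r.close_job())"
```

```text
the job is handed in; nothing more can be done
None
```

The job is handed in at about 14 s: the red-tagged knob stands upright in the reject dish, let go, and the green-tagged knob is seated on the shaft with its pointer at the off dot, held pressed to the stop at about 26 N; the tin and cup were not touched.

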